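# Draw the deep lid off the stopper tin in its hold-down stand

## Robot

A 6-joint arm with a two-finger parallel gripper is mounted at the origin on the work surface. World frame = base frame: x ahead of the robot, y to its left, z up, the work surface at z = 0. Lengths are in mm, angles in degrees, forces in N, time in s.
With the tool pointing down it reaches from about 400 to 925 mm from the base axis. Payload 12.5 kg.
Tool frame: the origin (TCP) lies between the finger pads; the fingertips stand 19 mm ahead of it and the grasp point (between the pads) is the TCP (ctrl.tips_ahead is the distance from the TCP to the fingertips, in mm); z points along the fingers, y is the line along which they close (so a half turn about z gives the same grasp; the last joint's range is limited). The gripper opens to 95 mm and grips with 3 to 60 N. Pads are 20 mm wide; open, the fingers measure 119 mm over their backs; the gripper's body (75 mm by 180 mm) begins 59 mm behind the grasp point.
Start: joints at [-75.378, 28.126, 89.318, -0, 62.55, -6.05], TCP at [220.662, -584.767, 233.661] pointing down, gripper open.
Joint ranges: [-177.58, 177.58], [-47.91, 125.51], [2.72, 160], [-65.01, 245.01], [3.68, 167.84], [-153.87, 153.87]. Speed limits (degrees/s): [127.2, 127.2, 159.86, 180, 180, 180].

## Interface

Orientations are given as [roll, pitch, yaw] about the fixed x, y, z axes, in that order (R = Rz(yaw) Ry(pitch) Rx(roll)).
In Python, from station import readout, viewer, ctrl gives the robot as it stands.
- The arm moves only by the tool drive_tool, never from a script. Its argument "increments" is a list of rows, each a list of 5 numbers: the closure, from 0 (fully open) to 1 (shut), then the shift along the tool's x, y, z in cm, then the turn about the tool's z in rad. In form: [[jaw, dx, dy, dz, turn], ...]. A call has 1 to 20 rows; each row is the pose to reach, as a shift and turn from the pose commanded when the call began, along the tool's axes at that moment; what a row does not reach only later rows make up. A row lasts 1/10 s, in which the tool goes at most 50 mm and 8.59 degrees, less where a joint would pass 70% of its speed; a pose out of reach is approached as far as the arm can. A call with a gripper value outside its range is refused whole. The fingers move at their own pace and stop on an object; "newtons" is the grip in N (left out, the last holds). Time passes only in rows, so rows that repeat a pose let the fingers close. It gives the time, the measured TCP pose, the force, the opening and the grip force at its end, in the units of the state.
- readout.get_state(): the state, without advancing time (a new reading comes with each control period).
- viewer.capture(name): name is "scene" or "side" or "wrist"; returns a dict with "pixels" (420x560x3 uint8, red, green, blue), "vertical_fov" (degrees; the focal length in pixels is half the picture's height over the tangent of half this angle, whatever the lens; pixels are square), "cx", "cy" (the principal point, pixels), "R" (3x3) and "t" (3): a world point X has camera coordinates R X + t. Camera axes: x right, y down, z forward; pixel columns grow to the right and rows downward; lengths in mm; the calibration is good to about 2 mm. A picture is of the moment at which its call begins. There is no depth.
- ctrl.close_job(): hands the job in; it is judged then, once.
The state is a dict: "clock": time; "qpos": joint angles; "qd": joint speeds; "effort": joint torques, N m; "ee_pos": TCP position; "tool_rot": TCP orientation; "wrist_force": force on the tool from outside, world axes, zero at the start; "wrist_torque": the same for the moment, N m; "opening": finger opening in mm; "gripper_force": force on a finger pad.
Only numpy, scipy, OpenCV 4.12 (cv2) and the standard library are available. Lean on these libraries where they do the work, as an engineer would, in place of code of your own. Each camera call takes 0.05 s, during which the arm holds its last target. There are 200 camera calls.

## Task

Open the square tin of stoppers that stands in the hold-down stand: its deep lid is tight, so first slide the stand's fork fully home over the tin's foot, so that the tin is not lifted out of the stand when you pull. Then draw the lid straight up off the tin and set it down upright, open end down and without dropping it, in the middle of the square cork mat. Leave the tin standing in the stand with the fork home.

Things in the scene. Friction and masses are not known exactly. Their poses are not given: they have to be found in the camera images.
- tin: tin's base: square steel box 51 x 51 mm on a dark foot plate 92 (x) x 70 (y) x 6 mm, 96 mm tall in all, 0.3-0.4 kg, loose on the black stand (the only tin in a stand; others are bystanders). Origin: centre of the foot's underside, 10 mm above the table; z up, y the way the fork slides home. The fork's two prongs (35-50 mm either side in x, tops 28 mm above table) pass 2 mm above the foot.
- lid: tin's lid: square steel cap, 60 x 60 mm outside, 69 mm tall, plain closed top, wall 3 mm, 0.1-0.17 kg, sides parallel to the tin's. Origin: centre of its open lower rim; z up. At first fully on: rim 30 mm above the tin's origin, top 109 mm above the table, overlap 66 mm. Sprung tight: 5-14 N of drag until nearly off, more than the tin weighs. Grip its sides near the top with 20-40 N.
- fork_handle (a point): centre of the top of the fork's handle: upright wooden post 14 mm (tin's x) x 24 mm (tin's y), from the crossbar 28 mm above the table up to 90 mm. It stands on the tin's -y side; the fork slides only along tin y, about 1.5 N friction, and stays put. Handle to tin axis: 165 mm fully back, 100 mm fully home (stop); at first within 10 mm of fully back.
- mat: a square cork mat, 130 x 130 x 4 mm, fixed flat on the table. Origin: centre of its underside, on the table; its top is 4 mm above the table.
Things that resemble listed ones, but are neither listed nor needed, are in the scene too. What is shaped like the lid but purple is not meant.

How it is judged (in metres and radians):
On the way, in this order (a step that is already met when the one before it is completed fails the run):
1. the fork is slid home over the tin's foot (handle within 12 mm of its stop), the lid still on (y of fork_handle in the frame of tin above -0.112 m and z of lid in the frame of tin below 0.045 m), for 0.2 s.
2. the lid is drawn straight up clear of the tin: its rim level with the tin's top or higher, within 30 mm of the tin's axis and 12 degrees of upright, the fork home (y of fork_handle in the frame of tin above -0.112 m and z of lid in the frame of tin above 0.093 m and horizontal distance between lid and tin below 0.03 m and angle between lid's own z axis and vertical below 0.21 rad), for 0.05 s.
At the end, for the whole second after the job is handed in: The lid stands released and still on the mat, open end down, within 5 degrees of upright and 40 mm of the mat's centre; the tin stands still in its stand, within 6 mm of its starting height and 6 degrees of upright; the fork is home, its handle within 12 mm of its stop (y of fork_handle in the frame of tin between -0.112 and -0.085 m and angle between tin's own z axis and vertical below 0.12 rad and height (world z) of tin below 0.016 m and horizontal distance between lid and mat below 0.04 m and height (world z) of lid between 0 and 0.01 m and angle between lid's own z axis and vertical below 0.1 rad and linear speed of each of lid, tin below 0.02 m/s); the robot touches nothing.
It fails at once if the tin is lifted more than 12 mm, or tipped more than 15 degrees (height (world z) of tin above 0.022 m or angle between tin's own z axis and vertical above 0.26 rad).
It fails at once if the lid is dropped: it falls out of the fingers faster than 0.5 m/s (from more than about 13 mm) (contact force between the fingers and lid below 0.05 N and linear speed of lid above 0.5 m/s).
It also fails if it takes over 54 s, if anything falls off the work surface, if the arm or the gripper's body presses on something with over 40 N, if the wrist force passes 120 N, or if a joint passes its speed limit or range.

## Working session

There is one attempt and no reset: what is moved stays moved. The work goes in short steps, Python scripts to look and compute and a tool call to move; the robot and the scene stay as the last step left them, time stands still between calls to the robot, and variables do not carry over. Pictures are saved under pics/ and viewed, at most 10 in all, crops included, and the job is handed in when it is done.

Besides the shell and the picture viewer there is one more tool, called after "Emit:" in YAML: its name, and indented under it one key for each argument. drive_tool: Moves the arm, as the interface text tells. Its arguments: {"type":"object","properties":{"increments":{"type":"array"},"newtons":{"type":"number"}},"required":["increments"]}

```bash
ls; mkdir -p pics; cat > h.py <<'E'
import numpy as np, cv2, json
from scipy.spatial.transform import Rotation as Ro
from station import readout, viewer, ctrl
def snap(cam, fn):
    c=viewer.capture(cam); p=np.asarray(c['pixels'])
    cv2.imwrite(f'pics/{fn}.png',p[:,:,::-1])
    f=p.shape[0]/2/np.tan(np.radians(c['vertical_fov'])/2)
    json.dump(dict(f=f,cx=c['cx'],cy=c['cy'],R=np.asarray(c['R']).tolist(),t=np.asarray(c['t']).tolist()),open(f'pics/{fn}.json','w'))
def cam(fn):
    d=json.load(open(f'pics/{fn}.json'));d['R']=np.array(d['R']);d['t']=np.array(d['t']);return d
def ray(fn,u,v):
    d=cam(fn);r=d['R'].T@np.array([(u-d['cx'])/d['f'],(v-d['cy'])/d['f'],1]);return -d['R'].T@d['t'],r/np.linalg.norm(r)
def atz(fn,u,v,z):
    o,r=ray(fn,u,v);return o+r*(z-o[2])/r[2]
def proj(fn,X):
    d=cam(fn);p=d['R']@np.array(X,float)+d['t'];return np.array([d['cx'],d['cy']])+d['f']*p[:2]/p[2]
def tri(obs):
    A=np.zeros((3,3));b=np.zeros(3)
    for fn,u,v in obs:
        o,r=ray(fn,u,v);P=np.eye(3)-np.outer(r,r);A+=P;b+=P@o
    X=np.linalg.solve(A,b);return X,[np.linalg.norm((np.eye(3)-np.outer(r,r))@(X-o)) for o,r in [ray(*q) for q in obs]]
E
python3 - <<'E'
from h import *
snap('scene','s0');snap('side','d0');snap('wrist','w0')
for n in ('s0','d0','w0'): d=cam(n);print(n,d['f'],d['cx'],d['cy'],(-d['R'].T@d['t']).round(),d['R'][2].round(2))
a=[cv2.imread(f'pics/{n}.png') for n in ('s0','d0')]
cv2.imwrite('pics/w0b.png',cv2.imread('pics/w0.png'))
print(readout.get_state())
E
```

```text
pics
s0 401.99575296776055 285.7944176676578 211.15869148034855 [944.  16. 743.] [-0.57  0.06 -0.82]
d0 492.58608773508246 279.0334475947424 205.43484949629757 [ 36. 638. 644.] [ 0.5  -0.65 -0.57]
w0 300.9596383289248 278.66543880570674 205.76126480689763 [ 292. -557.  385.] [-0.25 -0.09 -0.96]
{'clock': 0.15, 'qpos': array([-7.53808328e+01,  2.81550352e+01,  8.93416573e+01, -3.53673817e-05,
        6.25477963e+01, -6.05143350e+00]), 'qd': array([ 0.04444433, -0.07330515, -0.1830661 ,  0.05588343,  0.01836756,
        0.04157841]), 'effort': array([ 2.42608228e-03, -6.12895918e+01, -2.58280885e+01,  6.92613283e-02,
        4.72869922e-02, -7.37337768e-05]), 'ee_pos': array([ 220.59424764, -584.61430852,  233.21144718]), 'tool_rot': array([-1.79955756e+02, -4.65885864e-03,  2.06706152e+01]), 'wrist_force': array([-0.02939081,  0.34521296,  0.23173272]), 'wrist_torque': array([-0.04717979,  0.01166036,  0.01026098]), 'gripper_force': 0.0, 'opening': 94.98354760746506}
```

View pics/s0.png

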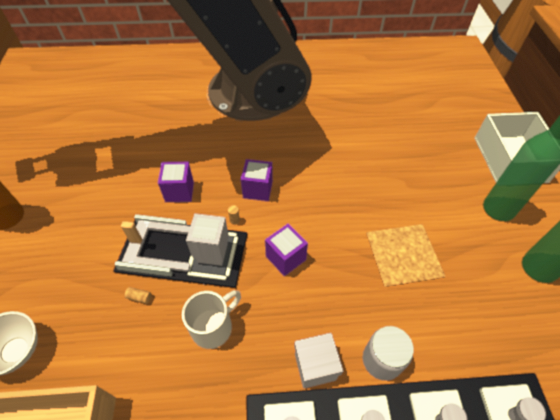

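View pics/d0.png

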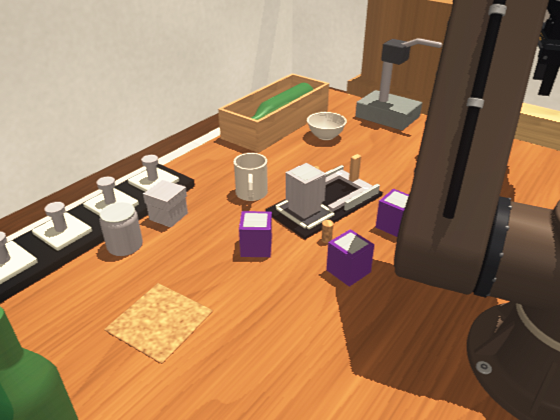

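The scene view shows the only tin in a stand, a grey lid at about (208,238), with the fork's wooden handle at (130,232) and the cork mat at (405,254). In the side view these are at (306,190), (355,168) and (160,320). Similar objects in the scene view are the purple lids (177,180), (257,178) and (287,250), the grey square box (319,360) and the round tin (388,352). None of those stands in a stand. I'll confirm in an enlarged crop.

```bash
python3 - <<'E'
from h import *
a=cv2.imread('pics/s0.png')[195:295,105:260];b=cv2.imread('pics/d0.png')[140:240,260:390]
A=cv2.resize(a,None,fx=5,fy=5,interpolation=cv2.INTER_CUBIC)[:, :775];B=cv2.resize(b,None,fx=5,fy=5,interpolation=cv2.INTER_CUBIC)
cv2.imwrite('pics/s0c.png',A);cv2.imwrite('pics/d0c.png',B)
E
```

```text
(no output)
```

View pics/s0c.png

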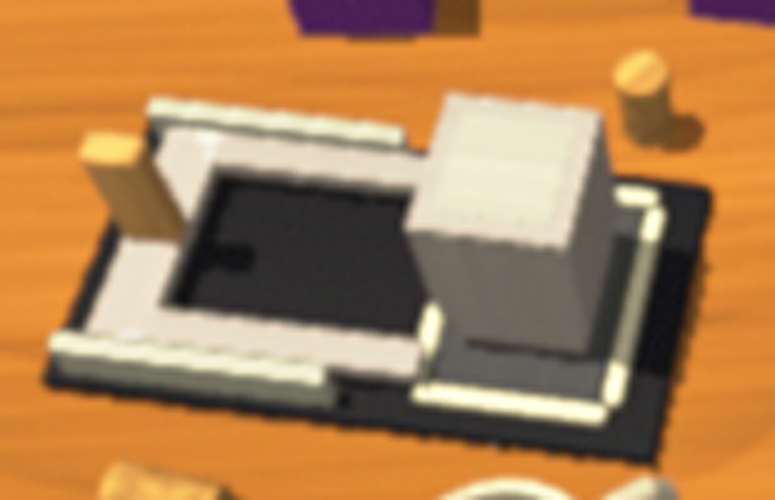

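View pics/d0c.png

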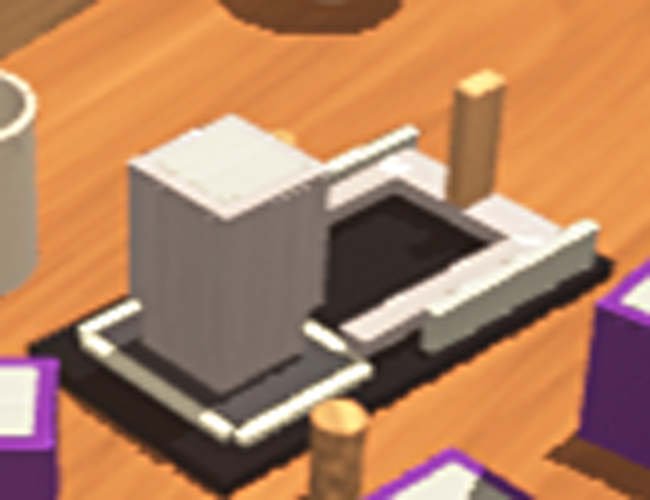

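The crops confirm it: a grey square lid on the dark foot inside the stand, and the wooden handle at the fork's crossbar.

```bash
python3 - <<'E'
from h import *
S=lambda u,v:('s0',105+(u-2)/5,195+(v-2)/5)
D=lambda u,v:('d0',260+(u-2)/5,140+(v-2)/5)
C=[]
for a,b in [((447,95),(327,178)),((603,112),(228,218)),((568,247),(130,163)),((408,230),(232,117))]:
    X,e=tri([S(*a),D(*b)]);C.append(X);print(X.round(1),np.round(e,1))
C=np.array(C);c=C.mean(0);print('lid',c.round(1),'edges y',[(C[1]-C[0]).round(1),(C[2]-C[3]).round(1)])
X,e=tri([S(113,150),D(481,83)]);print('handle',X.round(1),np.round(e,1),'at z90',atz(*S(113,150),90).round(1),atz(*D(481,83),90).round(1))
d=c-X;print('dist',np.hypot(*d[:2]),'dir deg',np.degrees(np.arctan2(d[1],d[0])))
print('lid at z109 scene',np.mean([atz(*S(*p),109) for p in [(447,95),(603,112),(568,247),(408,230)]],0).round(1), np.mean([atz(*D(*p),109) for p in [(130,163),(232,117),(327,178),(228,218)]],0).round(1))
for n,P in (('s0',[(368,233),(425,226),(442,276),(382,283)]),('d0',[(108,323),(159,285),(211,315),(162,358)])):
    q=np.array([atz(n,*p,4) for p in P]);print('mat',n,q.mean(0).round(1),[np.degrees(np.arctan2(*(q[(i+1)%4]-q[i])[[1,0]])).round(1) for i in range(4)],[np.linalg.norm(q[(i+1)%4]-q[i]).round() for i in range(4)])
for n,u,v in (('s0',177,170),('s0',257,168),('s0',288,240)): print('purple',atz(n,u,v,70).round())
print('mug',atz('s0',208,308,80).round(),'cork',atz('s0',233,211,25).round())
E
```

```text
[ 494.3 -116.6  105. ] [1.6 1.6]
[506.5 -58.3 108.6] [0.8 0.8]
[564.8 -70.3 107.5] [0.7 0.7]
[ 553.3 -128.8  106.7] [0.5 0.5]
lid [529.7 -93.5 107. ] edges y [array([12.2, 58.3,  3.6]), array([11.4, 58.5,  0.8])]
handle [ 498.1 -248.8   88.1] [0.7 0.7] at z90 [ 500.1 -247.4   90. ] [ 496.5 -246.8   90. ]
dist 158.51075645667515 dir deg 78.487078544516
lid at z109 scene [531.2 -93.  109. ] [527.9 -90.8 109. ]
mat s0 [552.2 305.8   4. ] [np.float64(94.3), np.float64(0.7), np.float64(-86.8), np.float64(-177.4)] [np.float64(130.0), np.float64(121.0), np.float64(126.0), np.float64(119.0)]
mat d0 [549.1 305.6   4. ] [np.float64(-89.5), np.float64(-177.7), np.float64(90.5), np.float64(3.2)] [np.float64(113.0), np.float64(127.0), np.float64(111.0), np.float64(127.0)]
purple [ 349. -169.   70.]
purple [354.   6.  70.]
purple [543.  60.  70.]
mug [675. -88.  80.] cork [435. -51.  25.]
```

Emit:
drive_tool:
  increments:
    - [0,9,-5,1,-0.25]
    - [0,18,-10,2,-0.5]
    - [0,27,-15,3,-0.75]
    - [0,34,-19,4.5,-0.95]
    - [0,37.85,-21.75,5.3,-1.01]
    - [0,37.85,-21.75,5.3,-1.01]
    - [0,37.85,-21.75,5.3,-1.01]
    - [0,37.85,-21.75,5.3,-1.01]
    - [0,37.85,-21.75,5.3,-1.01]
    - [0,37.85,-21.75,5.3,-1.01]
    - [0,37.85,-21.75,5.3,-1.01]

```text
clock: 1.25
ee_pos: [498.2, -247.0, 180.4]
tool_rot: [-180.0, 0.0, 78.7]
wrist_force: [-0.0, -0.1, 0.1]
opening: 94.9
gripper_force: 0.0
```

```bash
python3 - <<'E'
from h import *
snap('wrist','w1')
s=readout.get_state();print(s['clock'],s['ee_pos'],s['tool_rot'],s['qpos'])
print(proj('w1',[498,-247.5,90]))
a=cv2.imread('pics/w1.png');cv2.imwrite('pics/w1b.png',cv2.resize(a,(800,600),interpolation=cv2.INTER_CUBIC))
E
```

```text
1.3 [ 497.82769586 -247.83259782  180.55329976] [-1.79983994e+02  8.91262572e-03  7.85716623e+01] [-3.32645914e+01  2.60938992e+01  1.02539737e+02 -1.82094542e-02
  5.13779074e+01 -2.18248850e+01]
[278.33902585 217.23297305]
```

View pics/w1b.png

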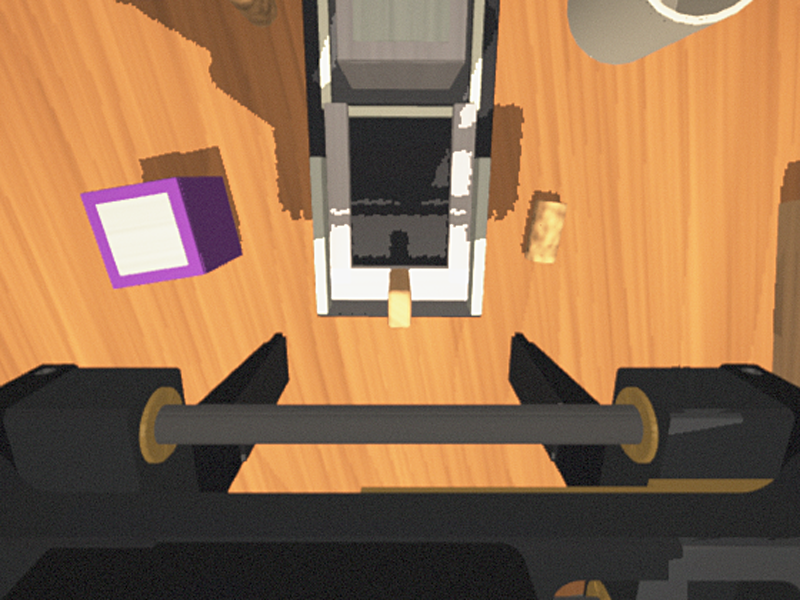

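The wrist view shows the handle top at (280,216) in raw pixels. The prediction was (278,217), so the estimate holds, and the stand is square to the gripper. I'll descend and grip the handle.

Emit:
drive_tool:
  increments:
    - [0,0,0,4,0]
    - [0,0,0,8,0]
    - [0,0,0,10.5,0]
    - [0,0,0,10.8,0]
    - [1,0,0,10.8,0]
    - [1,0,0,10.8,0]
    - [1,0,0,10.8,0]
    - [1,0,0,10.8,0]
    - [1,0,0,10.8,0]
    - [1,0,0,10.8,0]
    - [1,0,0,10.8,0]
    - [1,0,0,10.8,0]
  newtons: 15

```text
clock: 2.5
ee_pos: [498.1, -247.6, 72.7]
tool_rot: [180.0, 0.0, 78.5]
wrist_force: [-0.3, 0.1, 0.0]
opening: 36.3
gripper_force: 0.0
```

Emit:
drive_tool:
  increments:
    - [1,0,0,0,0]
    - [1,0,0,0,0]
    - [1,0,0,0,0]
    - [1,0,0,0,0]
    - [1,0,0,0,0]
    - [1,0.5,0,0,0]
    - [1,1,0,0,0]
    - [1,2,0,0,0]
    - [1,3,0,0,0]
    - [1,4,0,0,0]
    - [1,4.8,0,0,0]
    - [1,5,0,0,0]
    - [1,5,0,0,0]

```text
clock: 3.8
ee_pos: [508.7, -198.4, 72.6]
tool_rot: [179.9, 0.0, 78.6]
wrist_force: [5.4, -0.0, -4.9]
opening: 13.9
gripper_force: 15.0
```

Emit:
drive_tool:
  increments:
    - [1,0.2,0,0,0]
    - [1,0.4,0,0,0]
    - [1,0.6,0,0,0]
    - [1,0.7,0,0,0]
    - [1,0.8,0,0,0]
    - [1,0.9,0,0,0]
    - [1,1.0,0,0,0]
    - [1,1.0,0,0,0]

```text
clock: 4.6
ee_pos: [510.3, -190.4, 72.7]
tool_rot: [179.9, 0.1, 78.5]
wrist_force: [2.5, -13.2, -4.7]
opening: 14.1
gripper_force: 15.0
```

Emit:
drive_tool:
  increments:
    - [0,0,0,0,0]
    - [0,0,0,0,0]
    - [0,0,0,0,0]
    - [0,0,0,0,0]
    - [0,0,0,-4,0]
    - [0,0,0,-8,0]
    - [0,0,0,-10,0]
    - [0,0,0,-10,0]
    - [0,0,0,-10,0]
    - [0,0,0,-10,0]

```text
clock: 5.6
ee_pos: [509.4, -188.6, 171.5]
tool_rot: [-179.9, -0.0, 78.5]
wrist_force: [-0.5, -0.2, 0.5]
opening: 88.4
gripper_force: 0.0
```

```bash
python3 - <<'E'
from h import *
snap('wrist','w2');snap('scene','s2')
s=readout.get_state();print(s['clock'],s['ee_pos'],s['tool_rot'])
print(proj('w2',[529.5,-92,109]),proj('w2',[510.3,-190.4,90]))
a=cv2.imread('pics/w2.png');cv2.imwrite('pics/w2b.png',cv2.resize(a,(800,600),interpolation=cv2.INTER_CUBIC))
E
```

```text
5.7 [ 509.55619166 -188.64386864  171.46055278] [-1.79885758e+02 -2.82898778e-02  7.85418523e+01]
[279.19109518  88.15660856] [280.08732622 221.90726409]
```

View pics/w2b.png

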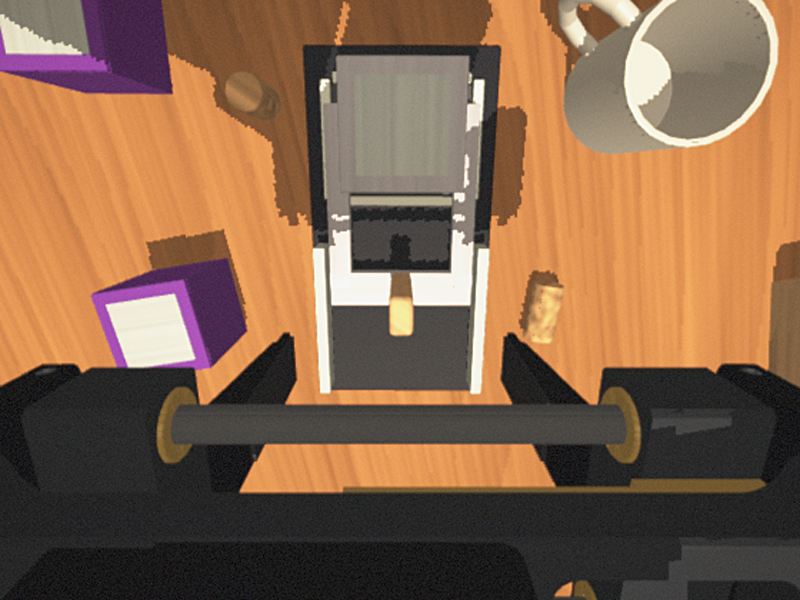

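The fork is home, with the handle against its stop at (281,220). The lid top's centre is at (282,86), within 2 mm of the prediction. I'll move over the lid, descend and grip.

Emit:
drive_tool:
  increments:
    - [0,4,0,0,0]
    - [0,8,0.1,0,0]
    - [0,9.95,0.1,0,0]
    - [0,9.95,0.1,0,0]
    - [0,9.95,0.1,3,0]
    - [0,9.95,0.1,6,0]
    - [0,9.95,0.1,7.5,0]
    - [0,9.95,0.1,7.9,0]
    - [0,9.95,0.1,7.9,0]
    - [1,9.95,0.1,7.9,0]
    - [1,9.95,0.1,7.9,0]
    - [1,9.95,0.1,7.9,0]
    - [1,9.95,0.1,7.9,0]
    - [1,9.95,0.1,7.9,0]
    - [1,9.95,0.1,7.9,0]
    - [1,9.95,0.1,7.9,0]
    - [1,9.95,0.1,7.9,0]
    - [1,9.95,0.1,7.9,0]
  newtons: 35

```text
clock: 7.5
ee_pos: [530.8, -91.5, 93.9]
tool_rot: [180.0, 0.0, 78.5]
wrist_force: [-1.1, 0.4, 5.8]
opening: 59.8
gripper_force: 35.0
```

Emit:
drive_tool:
  increments:
    - [1,0,0,-0.3,0]
    - [1,0,0,-0.6,0]
    - [1,0,0,-0.9,0]
    - [1,0,0,-1.2,0]
    - [1,0,0,-1.5,0]
    - [1,0,0,-1.5,0]

```text
clock: 8.1
ee_pos: [530.7, -91.5, 109.0]
tool_rot: [180.0, 0.0, 78.5]
wrist_force: [-0.4, 0.3, -5.3]
opening: 59.7
gripper_force: 35.0
```

```bash
python3 - <<'E'
from h import *
snap('side','d3');s=readout.get_state();print(s['ee_pos'],s['wrist_force'],s['wrist_torque'])
a=cv2.imread('pics/d3.png')[110:250,220:410]
cv2.imwrite('pics/d3c.png',cv2.resize(a,None,fx=4,fy=4,interpolation=cv2.INTER_CUBIC))
E
```

```text
[530.93321799 -91.61330471 108.942145  ] [ 0.68280198  0.71666597 -5.68630252] [-0.00364942 -0.1763016   0.02431027]
```

View pics/d3c.png

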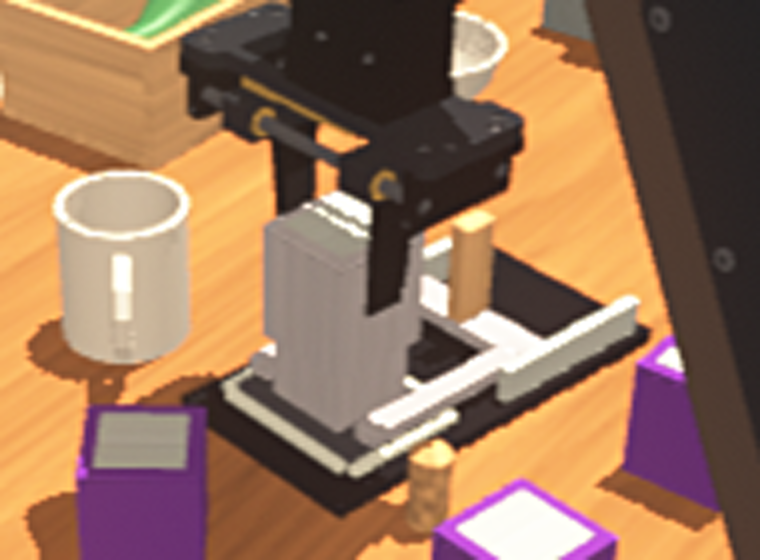

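The lid has risen with the gripper, its corner at (286,173) moving to (286,167), and the tin is still seated under the fork. I'll continue straight up.

Emit:
drive_tool:
  increments:
    - [1,0,0,-0.5,0]
    - [1,0,0,-1.0,0]
    - [1,0,0,-1.5,0]
    - [1,0,0,-2.0,0]
    - [1,0,0,-2.5,0]
    - [1,0,0,-3.0,0]
    - [1,0,0,-3.5,0]
    - [1,0,0,-4.0,0]
    - [1,0,0,-4.5,0]
    - [1,0,0,-5.0,0]
    - [1,0,0,-5.4,0]
    - [1,0,0,-5.8,0]
    - [1,0,0,-6.2,0]
    - [1,0,0,-6.6,0]
    - [1,0,0,-7.0,0]
    - [1,0,0,-7.5,0]
    - [1,0,0,-8.0,0]
    - [1,0,0,-8.0,0]
    - [1,0,0,-8.0,0]
    - [1,0,0,-8.0,0]

```text
clock: 10.15
ee_pos: [530.6, -91.5, 188.4]
tool_rot: [-180.0, 0.0, 78.5]
wrist_force: [0.5, -0.2, -1.4]
opening: 60.2
gripper_force: 35.0
```

```bash
python3 - <<'E'
from h import *
snap('side','d4');s=readout.get_state();print(s['ee_pos'],s['tool_rot'],s['wrist_force'],s['wrist_torque'])
a=cv2.imread('pics/d4.png')[60:240,220:410]
cv2.imwrite('pics/d4c.png',cv2.resize(a,None,fx=3.3,fy=3.3,interpolation=cv2.INTER_CUBIC))
T=np.array(s['ee_pos'])
tx=np.array([.199,.98]);ty=np.array([.98,-.199]);d=np.array([550.7,305.7])-T[:2];print('dx,dy cm',d@tx/10,d@ty/10)
E
```

```text
[530.57450427 -91.52421946 188.39941798] [-1.79975891e+02  2.10788298e-03  7.85371866e+01] [ 0.02079391 -0.19233661 -1.30290838] [-0.04158282 -0.0899048  -0.05588207]
dx,dy cm 39.32847087221236 -5.932463385363208
```

View pics/d4c.png

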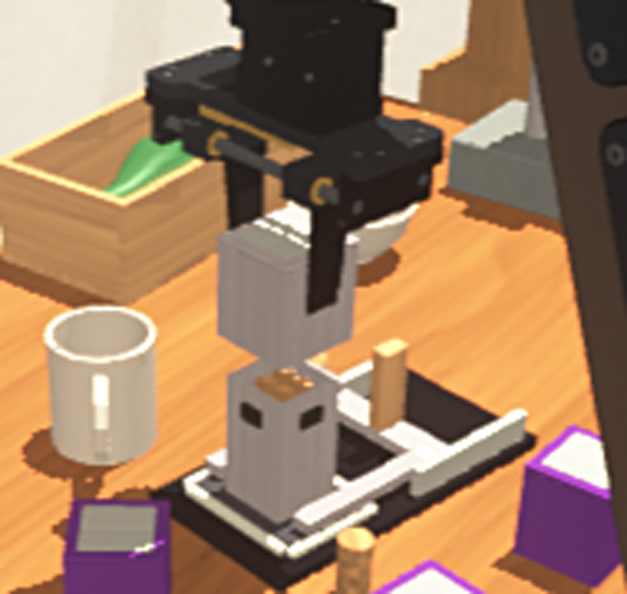

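The lid is clear and upright, with its rim above the tin's top, and the fork is still home. I'll carry it to the mat.

Emit:
drive_tool:
  increments:
    - [1,1,-0.2,-0.5,0]
    - [1,3.5,-0.5,-1,0]
    - [1,7,-1,-1.5,0]
    - [1,11,-1.7,-1.5,0]
    - [1,15,-2.3,-1.5,0]
    - [1,19,-2.9,-1.5,0]
    - [1,23,-3.5,-1.5,0]
    - [1,27,-4.1,-1.5,0]
    - [1,31,-4.7,-1.5,0]
    - [1,34.5,-5.2,-1.5,0]
    - [1,37,-5.6,-1.5,0]
    - [1,38.7,-5.8,-1.5,0]
    - [1,39.3,-5.9,-1.5,0]
    - [1,39.3,-5.9,-1.5,0]
    - [1,39.3,-5.9,-1.5,0]

```text
clock: 11.7
ee_pos: [550.9, 304.5, 203.6]
tool_rot: [-180.0, 0.0, 78.5]
wrist_force: [0.1, -0.5, -2.0]
opening: 60.0
gripper_force: 35.0
```

```bash
python3 - <<'E'
from h import *
snap('side','d5');snap('scene','s5');s=readout.get_state();print(s['ee_pos'],s['tool_rot'],s['wrist_force'],s['opening'])
T=np.array(s['ee_pos'])
# rows: predicted bottom-rim corners if no slip (rim = TCP-53.9)
ax=np.array([.98,-.199]);ay=np.array([.199,.98])
for n in('d5','s5'):
  for a,b in((1,1),(1,-1),(-1,1),(-1,-1)):
    p=T[:2]+30*(a*ax+b*ay);print(n,(a,b),'rim',proj(n,[*p,T[2]-53.9]).round(1),'top',proj(n,[*p,T[2]+15.1]).round(1))
a=cv2.imread('pics/d5.png')[180:400,60:260]
b=cv2.imread('pics/s5.png')[120:320,330:490]
h=500
cv2.imwrite('pics/c5.png',np.hstack([cv2.resize(a[:, :],(455,h)),cv2.resize(b,(340,h)) ]))
E
```

```text
[551.08212923 304.31387355 203.72701922] [1.79997325e+02 1.31080188e-02 7.84730895e+01] [ 0.94894559 -0.3794986  -2.15700601] 59.9296827316967
d5 (1, 1) rim [119.3 251.4] top [110.4 215.4]
d5 (1, -1) rim [154.  235.4] top [147.2 200. ]
d5 (-1, 1) rim [138.  271.4] top [129.6 234.5]
d5 (-1, -1) rim [173.5 253.7] top [167.5 217.5]
s5 (1, 1) rim [442.3 229.3] top [456.6 206.5]
s5 (1, -1) rim [407.9 225.5] top [419.1 202.4]
s5 (-1, 1) rim [439.2 202.1] top [452.4 178.1]
s5 (-1, -1) rim [406.3 198.6] top [416.8 174.4]
```

View pics/c5.png

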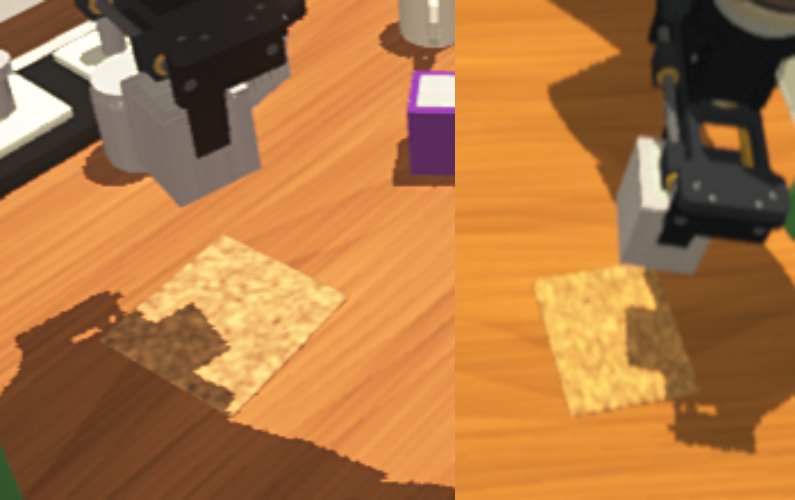

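The side view shows the lid's lower rim corner at (140,270). The prediction for no slip is (138,271), so it is held upright over the mat at the right height. I'll lower it.

Emit:
drive_tool:
  increments:
    - [1,0,0,1,0]
    - [1,0,0,3,0]
    - [1,0,0,5.5,0]
    - [1,0,0,8,0]
    - [1,0,0,10,0]
    - [1,0,0,11.5,0]
    - [1,0,0,12.5,0]
    - [1,0,0,13.2,0]
    - [1,0,0,13.7,0]
    - [1,0,0,14.0,0]
    - [1,0,0,14.2,0]
    - [1,0,0,14.2,0]

```text
clock: 13.0
ee_pos: [551.0, 305.4, 61.8]
tool_rot: [180.0, -0.0, 78.5]
wrist_force: [0.0, 0.4, -1.6]
opening: 60.1
gripper_force: 35.0
```

Emit:
drive_tool:
  increments:
    - [1,0,0,0.1,0]
    - [1,0,0,0.2,0]
    - [1,0,0,0.3,0]
    - [1,0,0,0.4,0]
    - [1,0,0,0.4,0]

```text
clock: 13.5
ee_pos: [551.0, 305.4, 57.9]
tool_rot: [180.0, -0.0, 78.5]
wrist_force: [-2.0, -0.3, 1.9]
opening: 59.8
gripper_force: 35.0
```

The wrist force has gone from -1.6 to +1.9 N, so the rim has touched the mat at the expected height. I'll release and retreat.

Emit:
drive_tool:
  increments:
    - [1,0,0,0.05,0]
    - [0,0,0,0.05,0]
    - [0,0,0,0.05,0]
    - [0,0,0,0.05,0]
    - [0,0,0,0.05,0]
    - [0,0,0,0.05,0]
    - [0,0,0,-1,0]
    - [0,0,0,-4,0]
    - [0,0,0,-8,0]
    - [0,0,0,-12,0]
    - [0,0,0,-15,0]
    - [0,0,0,-18,0]
    - [0,-4,0,-20,0]
    - [0,-9,0,-20,0]
    - [0,-14,0,-20,0]
    - [0,-14,0,-20,0]
    - [0,-14,0,-20,0]

```text
clock: 15.2
ee_pos: [523.2, 167.4, 258.7]
tool_rot: [179.9, -0.0, 78.4]
wrist_force: [1.1, 0.4, -0.3]
opening: 94.8
gripper_force: 0.0
```

```bash
python3 - <<'E'
from h import *
snap('scene','s6');snap('side','d6');s=readout.get_state();print(s['clock'],s['ee_pos'],s['wrist_force'],s['opening'])
ax=np.array([.98,-.199]);ay=np.array([.199,.98])
for n in('d6','s6'): print(n,[proj(n,[*(np.array([551,305.4])+30*(a*ax+b*ay)),73]).round(0).tolist() for a,b in((1,1),(1,-1),(-1,-1),(-1,1))])
a=cv2.imread('pics/d6.png')[:, 60:460];b=cv2.imread('pics/s6.png')[150:360,100:480]
cv2.imwrite('pics/c6.png',np.hstack([cv2.resize(a,(380,400)),cv2.resize(b,(420,400))]))
E
```

```text
15.3 [523.37752723 168.80709101 258.08251626] [-0.17891324  1.01372548 -0.75536411] 95.36491010062363
d6 [[128.0, 288.0], [160.0, 271.0], [179.0, 290.0], [146.0, 308.0]]
s6 [[429.0, 251.0], [398.0, 247.0], [397.0, 221.0], [427.0, 225.0]]
```

View pics/c6.png

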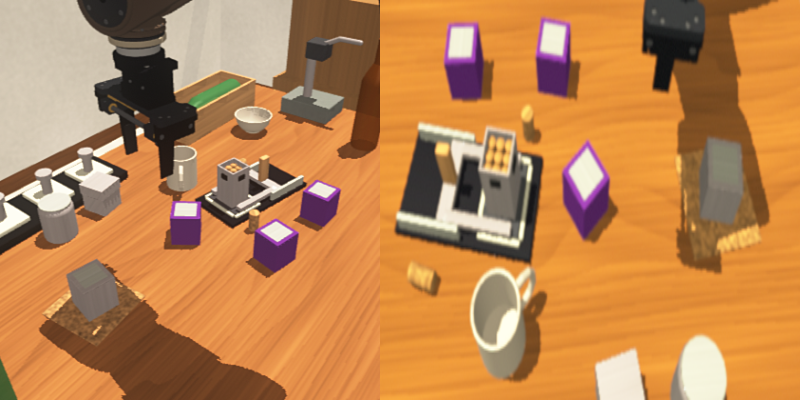

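The lid stands upright in the middle of the mat, at (95,290) and (720,185) in the two crops. The tin is in its stand with the fork home, and the gripper is clear.

```bash
python3 -c "
from station import ctrl
print(ctrl.close_job())"
```

```text
the job is handed in; nothing more can be done
None
```

The job is handed in after about 15 s on the robot's clock: the fork is home, the lid stands upright at the centre of the cork mat, and the tin is still in its stand; the hand-in gave no verdict.

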